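Run the locked sample stage to its stop

ROBOT

A 7-joint arm with a two-finger parallel gripper is mounted at the origin on a cart in front of the work surface, level with it; the furniture and walls round the work are solid. World frame = base frame: x ahead of the robot, y to its left, z up, the work surface at z = 0. Lengths are in m, angles in rad, forces in N, time in s.
With the tool pointing down it reaches from about 0.425 to 0.925 m from the base axis. Payload 6.8 kg.
Tool frame: the origin (TCP) lies at the very end of the fingers, on their centre line; the grasp point (between the pads) lies 19 mm behind it; z points along the fingers, y is the line along which they close (so a half turn about z gives the same grasp; the last joint's range is limited). The gripper opens to 85 mm and grips with 20 to 120 N. Pads are 22 mm wide; open, the fingers measure 114 mm over their backs; the gripper's body (76 mm by 85 mm) begins 54 mm behind the grasp point. The pads swing forward as they close: fully open they stand 13 mm farther back than shut.
Start: joints at [0.994, 0.477, 0.022, 1.555, -0.011, 1.109, -0.083], TCP at [0.305, -0.602, 0.231] pointing down, gripper open.
Joint ranges: [-2.96, 2.96], [-0.34, 2.1], [-1.41, 1.46], [0.24, 2.44], [-1.37, 4.51], [0.17, 1.92], [-2.96, 2.96]. Speed limits (rad/s): [2.39, 2.39, 3.14, 3.14, 3.14, 3.14, 3.14].

INTERFACE

Orientations are given as a unit quaternion [w, x, y, z].
In Python, from station import bot gives the robot as it stands.
- The arm moves only by the tool apply_moves, never from a script. Its argument "deltas" is a list of rows, each a list of 3 entries, a list of its own where there are three numbers: the closure, from 0 (fully open) to 1 (shut), then the shift along the tool's x, y, z in units of 0.2 m (1.0 is 0.2 m), then the turn about the tool's z in units of 2 pi rad (1.0 is 2 pi rad). A call has 1 to 12 rows; each row is the pose to reach, as a shift and turn from the pose commanded when the call began, along the tool's axes at that moment, turning the shorter way round; what a row does not reach only later rows make up. A row lasts 1/10 s, in which the tool goes at most 50 mm and 8.59 degrees, less where a joint would pass 70% of its speed; a pose out of reach is approached as far as the arm can. A call with a number of a shift or a turn outside -1 to 1 is refused whole. A call with a gripper value outside its range is refused whole. The fingers move at their own pace and stop on an object; "squeeze" is the grip in N (left out, the last holds). Time passes only in rows, so rows that repeat a pose let the fingers close. It gives the time, the measured TCP pose, the force, the opening and the grip force at its end, in the units of the state.
- bot.get_obs(): the state, without advancing time (a new reading comes with each control period).
- bot.read_camera(name): name is "scene" or "top" or "wrist"; returns a dict with "color" (420x560x3 uint8, red, green, blue), "intrinsics" (3x3 intrinsics, pixels), "pose" (4x4, takes a point from camera to world coordinates); the wrist camera has in their place "hand_eye" (4x4, takes a point from camera to tool coordinates, whose origin is the TCP and whose axes are the flange's). Camera axes: x right, y down, z forward; pixel columns grow to the right and rows downward; lengths in m; the calibration is good to about 2 mm. A picture is of the moment at which its call begins: read the wrist's pose just before it. There is no depth.
- bot.hand_in(): hands the job in; it is judged then, once.
Trained networks look in a picture, given as the dict that the camera call returned (one of the last four; its "shot" number tells which), for a name from the list of things; names that differ only in an ending like _2 or _b are one class to them, and where a whole thing is asked for, a point or a joint stands for the part that bears it (a point fixed in the world has none). Each returns a list of dicts, best first, with "confidence" (0 to 1); they miss things now and then, are a little off and sometimes report something else, mostly with a low value. They report only what shows in the picture. A call takes as long as a camera call.
- bot.look_for(picture, target): "point" ([x, y, z] in m, in world coordinates, good to about 4 mm: the middle of the surface that is visible of it).
The state is a dict: "t": time; "q": joint angles; "joint_vel": joint speeds; "joint_torque": joint torques, N m; "eef_pos": TCP position; "tool_rot": TCP orientation; "contact_force": force on the tool from outside, world axes, zero at the start; "torque": the same for the moment, N m; "gripper_width": opening from 0.0 (shut) to 1.0 (fully open); "grasp_force": force on a finger pad.
Only numpy, scipy, OpenCV 4.12 (cv2) and the standard library are available. Lean on these libraries where they do the work, as an engineer would, in place of code of your own. Each camera call takes 0.05 s, during which the arm holds its last target. There are 200 camera calls.

TASK

Press the red lock button on the blue sliding stage with a fingertip and, keeping it held down all the way, push the stage along its rail until it is fully home against the yellow end stop; then let the button come up so that the stage is locked there. Nothing is to be picked up: the tan turned sample rides along standing in its nest untouched, and the things lying round the stage stay where they are.

Things in the scene. Friction and masses are not known exactly. Their poses are not given: they have to be found in the camera images.
- stage: base of the linear stage, fixed to the bench: aluminium plate 100 mm (its x) by 300 mm (its y), 10 mm thick, with a steel rail along its y axis. Origin at the centre of its underside, z up. The carriage slides along the base's +y direction. The yellow end stop (60 mm high, two rubber buffers) stands at the +y end, a 44 mm high aluminium block at the -y end
- carriage (a joint): how far the blue carriage has slid from where it started, along the base's +y, in m. It starts 80 to 120 mm short of the end stop: read the distance still to go from push_face. The carriage is 92 mm wide (across the rail) and 130 mm long: its rear 45 mm (-y end) is a low step, top 42 mm above the bench, that carries the button; its front 85 mm is a block, top 68 mm above the bench. About 0.7 kg; with the button down it slides with a few N
- lock_button (a joint): how far the red lock button is pressed, in m: 0 up (locked), 0.007 fully down. Sprung: starts to move at 6 N, fully down at 10 N. Up, its pin stands behind teeth under the rail and the carriage cannot go forward (1 mm play); over 0.003 down it is free. Let go on the way, it catches the next tooth. At the stop it comes fully up only if the carriage is within 3 mm of the buffers
- button_top (a point): centre of the top face of the red lock button, moving with it; face 50 mm across the rail by 36 mm along it, level, facing up, 51 mm above the bench when up. It rides with the carriage
- push_face (a point): middle of the upright face of the carriage's front block just ahead of the button (23 mm beyond the button's centre along the base's +y), 60 mm above the bench; the face is 92 mm wide and reaches from 42 to 68 mm above the bench and looks to the base's -y. In the base's frame its y is between -0.085 and -0.045 at the start and 0.035 when the carriage is fully home against the end stop's buffers. A fingertip on the button can push against it
- nest (a point): centre of the bottom of the nest, a ring of 42 mm outer diameter and 6 mm height on top of the carriage's front block (68 mm above the bench, 55 mm beyond the push face), in which the sample stands; rides with the carriage
- sample: tan turned sample, 30 mm across, 22 mm tall, standing loose in the nest; its top is 90 mm above the bench. Origin at the centre of its underside; z up along its axis. Not to be touched
- loupe: black eye loupe, 38 mm across, 30 mm tall, standing near the stage; origin at the centre of its underside. Leave it alone
- focus_gauge: white and red focus height gauge, 28 mm across, 102 mm tall, standing upright on the far side of the stage; origin at the centre of its underside. Leave it alone
- steel_block: ground steel block 25x50x25 mm, on the far side of the stage; origin at the centre of its underside. Leave it alone
- usb_stick: black USB stick 17x55x9 mm, lying on the near side of the stage; origin at the centre of its underside. Leave it alone

How it is judged:
On the way, in this order (a step that is already met when the one before it is completed fails the run):
1. the lock button is pressed down before the carriage reaches the stop (value of joint lock_button above 0.003 m and y of push_face in the frame of stage below -0.025 m), for 0.1 s.
2. the carriage arrives at the end stop with the button still held down (value of joint lock_button above 0.0015 m and y of push_face in the frame of stage above 0.0315 m), for 0.05 s.
At the end, for the whole second after the job is handed in: the carriage stands within 3.5 mm of the end stop (push_face at y > 0.0315 in the base's frame), the button is up again (within 1 mm) so that it is locked there, and the sample stands upright and at rest in its nest (within 6 mm) (y of push_face in the frame of stage above 0.0315 m and value of joint lock_button below 0.001 m and distance between sample and nest below 0.006 m and angle between sample's own z axis and vertical below 0.1 rad and linear speed of sample below 0.02 m/s); the robot touches nothing.
It fails at once if the lock button is up while the carriage is part-way (over 6 mm from its start and over 15 mm from the stop): let go on the way, or forced along locked (value of joint carriage above 0.006 m and value of joint lock_button below 0.0005 m and y of push_face in the frame of stage below 0.02 m).
It fails at once if the sample is touched by the robot (contact force between any of the arm, the fingers and sample above 0.5 N).
It fails at once if the sample is lifted out of its nest or tipped (distance between sample and nest above 0.015 m or angle between sample's own z axis and vertical above 0.4 rad).
It fails at once if a thing lying round the stage is disturbed (moved more than 15 mm) (distance of any of loupe, focus_gauge, steel_block, usb_stick from where it was at the start of the episode above 0.015 m).
It also fails if it takes over 35 s, if anything falls off the work surface, if the arm or the gripper's body presses on something with over 40 N, if the wrist force passes 120 N, or if a joint passes its speed limit or range.

## Working session

There is one attempt and no reset: what is moved stays moved. The work goes in short steps, Python scripts to look and compute and a tool call to move; the robot and the scene stay as the last step left them, time stands still between calls to the robot, and variables do not carry over. Pictures are saved under pics/ and viewed, at most 10 in all, crops included, and the job is handed in when it is done.

Besides the shell and the picture viewer there is one more tool, called after ">>>" as a command line: name --argument value ..., lists and objects as JSON in quotes. apply_moves: Moves the arm, as the interface text tells. Its arguments: {"type":"object","properties":{"deltas":{"type":"array","items":{"type":"array"}},"squeeze":{"type":"number"}},"required":["deltas"]}

```bash
mkdir -p pics; python3 - <<'E'
from station import bot
import cv2,numpy as np
o=bot.get_obs();print({k:np.round(o[k],3) for k in('t','q','eef_pos','tool_rot','contact_force','gripper_width')})
for n in('scene','top'):
    p=bot.read_camera(n);cv2.imwrite(f'pics/{n}0.png',p['color'][...,::-1])
    print(n,np.round(p['pose'],3).tolist())
    for t in('lock_button','button_top','push_face','nest','sample','stage','loupe','focus_gauge','steel_block','usb_stick'):
        r=bot.look_for(p,t)
        K=p['intrinsics']
        for d in r[:2]:
            c=np.linalg.inv(p['pose'])@np.r_[d['point'],1];u=K@c[:3];print(t,round(d['confidence'],2),np.round(d['point'],4),np.round(u[:2]/u[2]))
E
```

```text
{'t': np.float64(0.0), 'q': array([ 0.994,  0.478,  0.022,  1.556, -0.012,  1.109, -0.083]), 'eef_pos': array([ 0.305, -0.602,  0.23 ]), 'tool_rot': array([-0.001,  0.973,  0.232, -0.   ]), 'contact_force': array([-0.176,  0.094, -0.063]), 'gripper_width': np.float64(0.998)}
scene [[0.752, -0.421, 0.507, 0.125], [-0.659, -0.498, 0.564, -0.313], [0.015, -0.758, -0.652, 0.638], [0.0, 0.0, 0.0, 1.0]]
lock_button 0.69 [ 0.526  -0.0518  0.0542] [365. 312.]
button_top 0.74 [ 0.5279 -0.0443  0.0539] [362. 308.]
push_face 0.86 [ 0.5291 -0.0152  0.0529] [347. 296.]
nest 0.92 [ 0.5326 -0.0154  0.0519] [349. 295.]
sample 0.63 [0.5566 0.0272 0.0901] [342. 252.]
sample 0.49 [ 0.5316 -0.012   0.0548] [347. 293.]
stage 0.56 [ 0.5367 -0.029   0.0274] [356. 310.]
loupe 0.89 [0.484  0.1622 0.019 ] [246. 259.]
steel_block 0.89 [0.6892 0.081  0.0282] [369. 225.]
usb_stick 0.85 [0.4388 0.0291 0.0108] [279. 328.]
top [[0.002, -0.999, 0.049, 0.504], [-1.0, -0.002, 0.003, 0.146], [-0.003, -0.049, -0.999, 0.942], [0.0, 0.0, 0.0, 1.0]]
lock_button 0.83 [ 0.528  -0.051   0.0517] [388. 217.]
lock_button 0.24 [0.5583 0.0286 0.0922] [347. 199.]
button_top 0.8 [ 0.521  -0.049   0.0501] [387. 221.]
push_face 0.67 [ 0.5408 -0.0062  0.0658] [365. 210.]
push_face 0.53 [ 0.5296 -0.0499  0.0509] [388. 216.]
nest 0.97 [ 0.5396 -0.0022  0.067 ] [363. 211.]
sample 0.7 [0.5588 0.0285 0.0922] [347. 199.]
sample 0.22 [0.6886 0.0898 0.0249] [309. 132.]
stage 0.71 [0.5605 0.0835 0.0261] [313. 200.]
stage 0.7 [ 0.5405 -0.0053  0.0649] [364. 210.]
loupe 0.78 [0.4801 0.165  0.0226] [269. 243.]
loupe 0.65 [ 0.5394 -0.0051  0.0688] [364. 211.]
focus_gauge 0.86 [ 0.6429 -0.0201  0.0536] [371. 154.]
focus_gauge 0.67 [ 0.5411 -0.005   0.0654] [364. 210.]
steel_block 0.94 [0.689  0.0885 0.0255] [310. 131.]
steel_block 0.37 [0.5632 0.0837 0.0265] [313. 199.]
usb_stick 0.55 [0.6871 0.0919 0.0252] [308. 132.]
usb_stick 0.53 [0.4402 0.0286 0.011 ] [342. 265.]
```

View pics/top0.png

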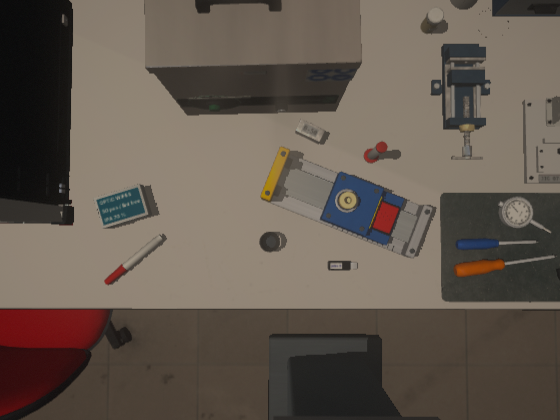

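View pics/scene0.png

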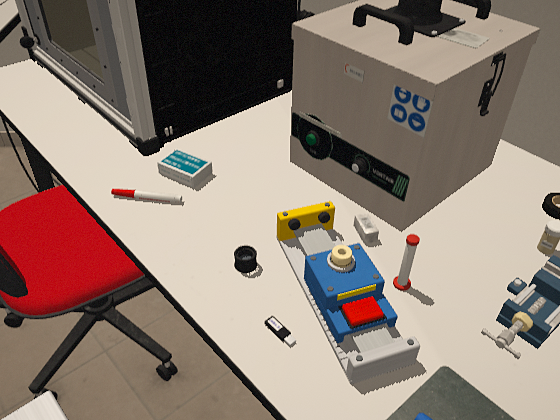

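The top view shows the stage running from the yellow stop at (275,175) to the aluminium block at (422,230), with the red button at (386,219) and the sample at (347,200). In the scene view the button is at (365,312), the sample at (342,255) and the stop at (306,222). The gauge, steel block, USB stick and loupe are clear to the sides. Next I'll refine by colour.

```bash
cat > h.py <<'E'
from station import bot
import cv2,numpy as np
def blob(p,lo,hi,near=None,lo2=None,hi2=None):
    h=cv2.cvtColor(p['color'],cv2.COLOR_RGB2HSV);m=cv2.inRange(h,lo,hi)
    if lo2: m|=cv2.inRange(h,lo2,hi2)
    n,l,s,c=cv2.connectedComponentsWithStats(m)
    i=min((i for i in range(1,n) if s[i,4]>40),key=lambda i:np.hypot(*(c[i]-near)))
    cs=cv2.findContours((l==i).astype('uint8'),0,1)[0]
    return c[i],s[i],cv2.minAreaRect(max(cs,key=len))
def ray(p,uv,T=None):
    T=p['pose'] if T is None else T
    d=T[:3,:3]@np.linalg.inv(p['intrinsics'])@np.r_[uv,1];return T[:3,3],d
def at(p,uv,z,T=None):
    o,d=ray(p,uv,T);return o+d*(z-o[2])/d[2]
def tri(rs):
    A=sum(np.eye(3)-np.outer(d,d)/(d@d) for o,d in rs);b=sum((np.eye(3)-np.outer(d,d)/(d@d))@o for o,d in rs)
    return np.linalg.solve(A,b)
E
python3 - <<'E'
from h import *
P={n:bot.read_camera(n) for n in('top','scene')}
near={'red':{'top':(386,219),'scene':(365,308)},'yel':{'top':(275,175),'scene':(306,220)},'tan':{'top':(347,200),'scene':(342,255)},'blue':{'top':(350,205),'scene':(340,280)}}
R={'red':((0,120,90),(8,255,255)),'yel':((20,130,100),(32,255,255)),'tan':((12,25,130),(30,110,255)),'blue':((100,120,50),(125,255,255))}
Z={'red':.051,'yel':.06,'tan':.09,'blue':.068}
for c in R:
    rs=[]
    for n in P:
        ce,s,mr=blob(P[n],*R[c],near=near[c][n],**({'lo2':(172,120,90),'hi2':(180,255,255)} if c=='red' else {}))
        bx=cv2.boxPoints(mr)
        print(c,n,ce.round(1),s[:5],'at z',at(P[n],ce,Z[c]).round(4)[:2],'rect',np.array([at(P[n],u,Z[c])[:2] for u in bx]).round(4).tolist() if n=='top' else '')
        rs.append(ray(P[n],ce))
    print(c,'tri',tri(rs).round(4))
p=P['top'];im=cv2.resize(p['color'][140:270,250:445],None,fx=4,fy=4,interpolation=2)
cv2.imwrite('pics/topc.png',im[...,::-1])
E
```

```text
red top [385.2 217.4] [373 202  26  31 493] at z [ 0.5279 -0.0454] rect [[0.5114, -0.0204], [0.5568, -0.0389], [0.5444, -0.0698], [0.4991, -0.0513]]
red scene [362.1 310.6] [342 296  42  30 796] at z [ 0.5263 -0.0462] rect 
red tri [ 0.5277 -0.0456  0.0493]
yel top [273.6 174.4] [261 147  27  54 476] at z [0.6043 0.1556] rect [[0.5641, 0.1806], [0.6561, 0.1463], [0.6497, 0.1292], [0.5576, 0.1636]]
yel scene [303.3 218.8] [ 277  201   58   40 1115] at z [0.5885 0.1404] rect 
yel tri [0.6061 0.1564 0.0389]
tan top [347.5 199.6] [340 191  16  17 186] at z [0.5575 0.0277] rect [[0.5723, 0.0406], [0.5723, 0.0147], [0.5447, 0.0149], [0.5446, 0.0407]]
tan scene [318.5 250.5] [306 246  25   9  42] at z [0.5336 0.0519] rect 
tan tri [0.5444 0.0394 0.0949]
blue top [354.2 203.9] [ 323  172   60   64 1687] at z [0.5512 0.0129] rect [[0.5255, 0.071], [0.6088, 0.0384], [0.5789, -0.0383], [0.4958, -0.0054]]
blue scene [344.5 289.8] [ 304  244   93   99 3810] at z [ 0.5233 -0.0129] rect 
blue tri [0.5525 0.0076 0.0277]
```

View pics/topc.png

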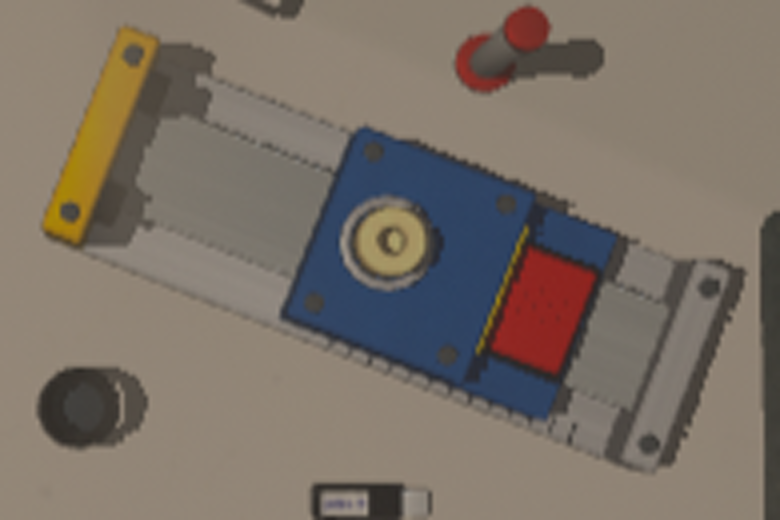

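>>> apply_moves --deltas '[[1, [0.2, -0.18, 0], 0], [1, [0.4, -0.35, 0], 0], [1, [0.6, -0.53, 0], 0], [1, [0.8, -0.7, 0], 0], [1, [1, -0.88, 0], 0], [1, [1, -0.88, 0], 0], [1, [1, -0.88, 0], 0]]' --squeeze 40

```text
t: 1.9
eef_pos: [0.4057, -0.3515, 0.2316]
tool_rot: [-0.0, 0.972, 0.235, 0.001]
contact_force: [0.7, -0.8, -1.0]
gripper_width: 0.002
grasp_force: 0.0
```

>>> apply_moves --deltas '[[1, [0.2, -0.18, 0], 0], [1, [0.4, -0.35, 0], 0], [1, [0.6, -0.53, 0], 0], [1, [0.8, -0.7, 0], 0], [1, [1, -0.88, 0], 0], [1, [1, -0.88, 0], 0], [1, [1, -0.88, 0], 0]]'

```text
t: 2.6
eef_pos: [0.5041, -0.1054, 0.2315]
tool_rot: [-0.0, 0.972, 0.234, 0.001]
contact_force: [-0.4, -0.0, -1.4]
gripper_width: -0.001
grasp_force: 0.0
```

>>> apply_moves --deltas '[[1, [0.05, -0.05, 0], -0.02], [1, [0.1, -0.1, 0], -0.04], [1, [0.15, -0.15, 0.05], -0.06], [1, [0.2, -0.2, 0.1], -0.08], [1, [0.27, -0.24, 0.2], -0.1], [1, [0.27, -0.24, 0.25], -0.1156], [1, [0.27, -0.24, 0.25], -0.1156], [1, [0.27, -0.24, 0.25], -0.1156]]'

```text
t: 3.4
eef_pos: [0.5292, -0.0425, 0.1813]
tool_rot: [0.0, 0.828, 0.56, -0.0]
contact_force: [-0.1, -0.5, 0.5]
gripper_width: 0.002
grasp_force: 0.0
```

```bash
python3 - <<'E'
from h import *
from scipy.spatial.transform import Rotation as Ro
o=bot.get_obs();q=np.array(o['tool_rot']);R=Ro.from_quat(q[[1,2,3,0]]).as_matrix()
print(o['t'],np.round(o['eef_pos'],4),R.round(3).tolist(),o['gripper_width'],np.round(o['q'],2),np.round(o['contact_force'],1))
p=bot.read_camera('wrist');E=p['hand_eye'];print(E.round(3).tolist())
T=np.eye(4);T[:3,:3]=R;T[:3,3]=o['eef_pos'];T=T@E
cv2.imwrite('pics/wrist1.png',p['color'][...,::-1])
for t in('button_top','sample','push_face'):
  for d in bot.look_for(p,t)[:1]:print(t,d['confidence'],np.round(d['point'],4))
s=bot.read_camera('scene');cv2.imwrite('pics/scene1.png',s['color'][...,::-1])
E
```

```text
3.4 [ 0.5292 -0.0425  0.1813] [[0.372, 0.928, -0.0], [0.928, -0.372, -0.001], [-0.001, -0.0, -1.0]] 0.0017021125671688104 [ 0.28  0.33 -0.38  1.93  0.15  0.92 -0.56] [-0.1 -0.5  0.5]
[[0.0, -0.951, -0.309, 0.079], [1.0, 0.0, 0.0, -0.001], [0.0, -0.309, 0.951, -0.143], [0.0, 0.0, 0.0, 1.0]]
button_top 0.78 [ 0.5274 -0.0433  0.0496]
sample 0.91 [0.5556 0.0266 0.0924]
push_face 0.74 [ 5.431e-01 -2.000e-04  6.730e-02]
```

View pics/wrist1.png

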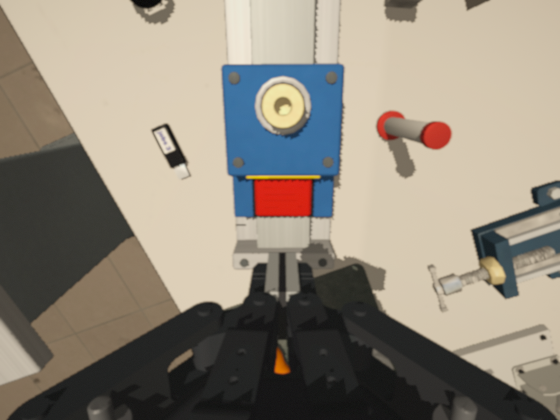

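View pics/scene1.png

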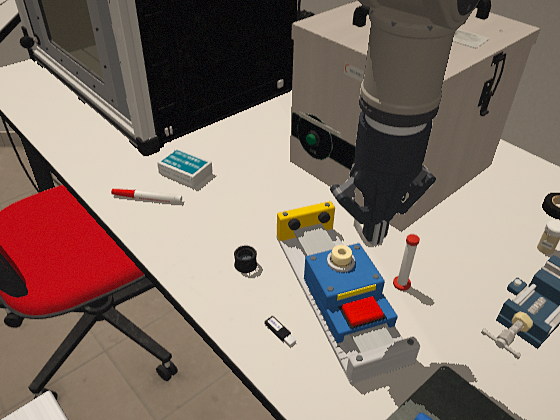

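The wrist view shows the rail running straight up the image, parallel to tool x, with the button at (283,198) and the sample at (283,105). The fingers are centred on the rail and nothing blocks the descent.

>>> apply_moves --deltas '[[1, [0.015, 0, 0.15], 0], [1, [0.015, 0, 0.3], 0], [1, [0.015, 0, 0.45], 0], [1, [0.015, 0, 0.55], 0], [1, [0.015, 0, 0.61], 0], [1, [0.015, 0, 0.61], 0], [1, [0.015, 0, 0.61], 0]]'

```text
t: 4.35
eef_pos: [0.5311, -0.0374, 0.0601]
tool_rot: [0.0, 0.827, 0.563, 0.0]
contact_force: [1.0, 1.0, 1.1]
gripper_width: -0.001
grasp_force: 0.0
```

>>> apply_moves --deltas '[[1, [0, 0, 0.02], 0], [1, [0, 0, 0.04], 0], [1, [0, 0, 0.05], 0], [1, [0, 0, 0.06], 0], [1, [0, 0, 0.065], 0], [1, [0, 0, 0.065], 0]]'

```text
t: 4.95
eef_pos: [0.531, -0.0375, 0.0471]
tool_rot: [0.001, 0.827, 0.563, 0.0]
contact_force: [-1.7, 0.1, 7.1]
gripper_width: 0.001
grasp_force: 3.8
```

>>> apply_moves --deltas '[[1, [0, 0, 0.01], 0], [1, [0, 0, 0.02], 0], [1, [0, 0, 0.025], 0], [1, [0, 0, 0.025], 0], [1, [0, 0, 0.025], 0]]'

```text
t: 5.45
eef_pos: [0.5316, -0.0365, 0.0439]
tool_rot: [0.001, 0.827, 0.563, 0.001]
contact_force: [-6.0, 2.2, 25.2]
gripper_width: -0.001
grasp_force: 12.5
```

>>> apply_moves --deltas '[[1, [0.01, 0, 0], 0], [1, [0.025, 0, 0], 0], [1, [0.045, 0, 0], 0], [1, [0.065, 0, 0], 0], [1, [0.085, 0, 0], 0], [1, [0.105, 0, 0], 0], [1, [0.125, 0, 0], 0], [1, [0.14, 0, 0], 0], [1, [0.15, 0, 0], 0], [1, [0.15, 0, 0], 0]]'

```text
t: 6.45
eef_pos: [0.5428, -0.008, 0.0439]
tool_rot: [0.001, 0.826, 0.563, 0.001]
contact_force: [-6.3, 3.1, 22.5]
gripper_width: 0.002
grasp_force: 11.6
```

```bash
python3 - <<'E'
from h import *
o=bot.get_obs();print(o['t'],np.round(o['eef_pos'],4),np.round(o['contact_force'],1))
p=bot.read_camera('top')
for t in('sample','button_top','nest'):
  for d in bot.look_for(p,t)[:1]:print(t,d['confidence'],np.round(d['point'],4))
s=bot.read_camera('scene')
for d in bot.look_for(s,'sample')[:1]:print(t,d['confidence'],np.round(d['point'],4))
cv2.imwrite('pics/s2.png',s['color'][180:400,220:460][...,::-1].repeat(2,0).repeat(2,1))
E
```

```text
6.45 [ 0.5428 -0.008   0.0439] [-6.3  3.1 22.5]
sample 0.83 [0.571  0.06   0.0918]
nest 0.62 [0.5569 0.0436 0.0691]
```

View pics/s2.png

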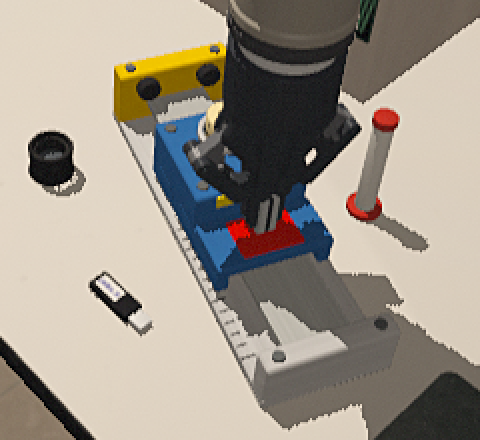

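The carriage is riding along with the button held down and the sample standing. Next push is most of the remaining ~55 mm.

>>> apply_moves --deltas '[[1, [0.01, 0, 0], 0], [1, [0.03, 0, 0], 0], [1, [0.055, 0, 0], 0], [1, [0.08, 0, 0], 0], [1, [0.105, 0, 0], 0], [1, [0.13, 0, 0], 0], [1, [0.155, 0, 0], 0], [1, [0.18, 0, 0], 0], [1, [0.2, 0, 0], 0], [1, [0.215, 0, 0], 0], [1, [0.225, 0, 0], 0], [1, [0.225, 0, 0], 0]]'

```text
t: 7.95
eef_pos: [0.5595, 0.0341, 0.0439]
tool_rot: [0.001, 0.826, 0.563, 0.002]
contact_force: [-4.6, 1.6, 20.7]
gripper_width: -0.0
grasp_force: 10.5
```

>>> apply_moves --deltas '[[1, [0.01, 0, 0], 0], [1, [0.02, 0, 0], 0], [1, [0.03, 0, 0], 0], [1, [0.04, 0, 0], 0], [1, [0.04, 0, 0], 0]]'

```text
t: 8.45
eef_pos: [0.5624, 0.0414, 0.044]
tool_rot: [0.001, 0.826, 0.563, 0.002]
contact_force: [-4.8, 2.6, 20.4]
gripper_width: 0.001
grasp_force: 10.4
```

```bash
python3 - <<'E'
from h import *
o=bot.get_obs();print(o['t'],np.round(o['eef_pos'],4),np.round(o['contact_force'],1))
p=bot.read_camera('top')
for t in('sample','nest'):
  for d in bot.look_for(p,t)[:1]:print(t,d['confidence'],np.round(d['point'],4))
im=np.hstack([cv2.resize(p['color'][140:270,250:445],None,fx=4,fy=4)])
cv2.imwrite('pics/t3.png',im[...,::-1])
E
```

```text
8.45 [0.5624 0.0414 0.044 ] [-4.8  2.6 20.4]
sample 0.82 [0.5898 0.11   0.0913]
nest 0.94 [0.5709 0.0995 0.0683]
```

View pics/t3.png

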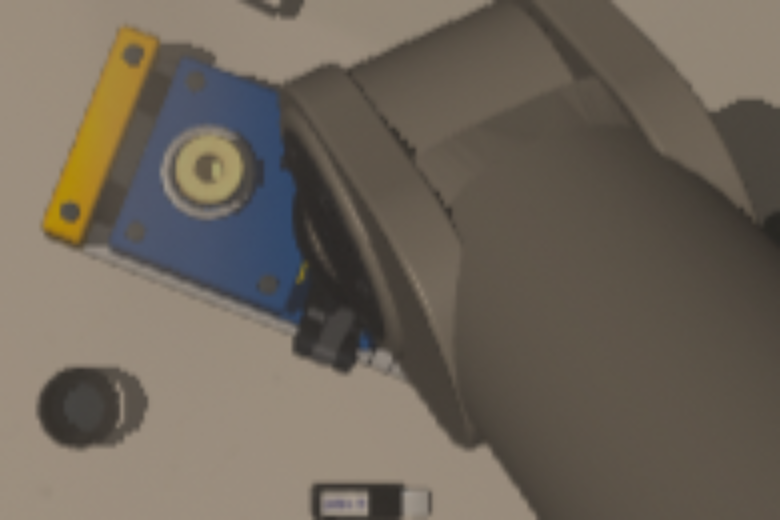

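The top view shows the block's front edge about 10–12 mm from the yellow stop, so it is close to the buffers, with the sample upright. I'll keep creeping until the force rises.

>>> apply_moves --deltas '[[1, [0.01, 0, 0], 0], [1, [0.02, 0, 0], 0], [1, [0.025, 0, 0], 0], [1, [0.025, 0, 0], 0]]'

```text
t: 9.0
eef_pos: [0.5628, 0.0423, 0.0439]
tool_rot: [0.001, 0.827, 0.562, -0.001]
contact_force: [-9.1, -5.1, 27.8]
gripper_width: 0.001
grasp_force: 13.6
```

>>> apply_moves --deltas '[[1, [0.01, 0, 0], 0], [1, [0.02, 0, 0], 0], [1, [0.025, 0, 0], 0], [1, [0.025, 0, 0], 0]]'

```text
t: 9.4
eef_pos: [0.5628, 0.0425, 0.0437]
tool_rot: [0.003, 0.828, 0.561, -0.004]
contact_force: [-14.4, -15.0, 33.9]
gripper_width: 0.002
grasp_force: 17.4
```

The carriage is stalled firmly against the buffers, at about 19 N along the rail. Next I lift while still pushing lightly, then back off and go up.

>>> apply_moves --deltas '[[1, [-0.02, 0, -0.02], 0], [1, [-0.02, 0, -0.04], 0], [1, [-0.02, 0, -0.06], 0], [1, [-0.025, 0, -0.08], 0], [1, [-0.03, 0, -0.085], 0], [1, [-0.05, 0, -0.09], 0], [1, [-0.08, 0, -0.1], 0]]'

```text
t: 10.1
eef_pos: [0.5583, 0.0343, 0.0611]
tool_rot: [-0.0, 0.826, 0.563, -0.0]
contact_force: [0.9, 0.1, -0.3]
gripper_width: -0.001
grasp_force: 0.0
```

>>> apply_moves --deltas '[[1, [-0.03, 0, -0.1], 0], [1, [-0.1, 0, -0.25], 0], [1, [-0.25, 0, -0.4], 0], [1, [-0.4, 0, -0.6], 0], [1, [-0.6, 0, -0.8], 0], [1, [-0.8, 0, -0.8], 0], [1, [-0.9, 0, -0.8], 0], [1, [-0.9, 0, -0.8], 0]]'

```text
t: 10.9
eef_pos: [0.4908, -0.1375, 0.2215]
tool_rot: [0.001, 0.829, 0.56, -0.001]
contact_force: [0.1, 0.3, -0.6]
gripper_width: 0.004
grasp_force: 0.0
```

```bash
python3 - <<'E'
from h import *
o=bot.get_obs();print(o['t'],np.round(o['eef_pos'],4),np.round(o['contact_force'],1))
P={n:bot.read_camera(n) for n in('top','scene')}
p=P['top']
for t in('sample','button_top','steel_block','focus_gauge'):
  for d in bot.look_for(p,t)[:1]:print(t,d['confidence'],np.round(d['point'],4))
a=cv2.resize(p['color'][140:270,250:445],(400,267));b=cv2.resize(P['scene']['color'][170:400,220:460],(400,383))
im=np.vstack([a,b]);im=im[:600]
cv2.imwrite('pics/f.png',im[...,::-1])
E
```

```text
10.9 [ 0.4908 -0.1375  0.2215] [ 0.1  0.3 -0.6]
sample 0.49 [0.5898 0.1075 0.0899]
button_top 0.7 [0.5561 0.0344 0.0485]
steel_block 0.83 [0.6876 0.0902 0.0265]
focus_gauge 0.54 [ 0.647  -0.0229  0.0556]
```

View pics/f.png

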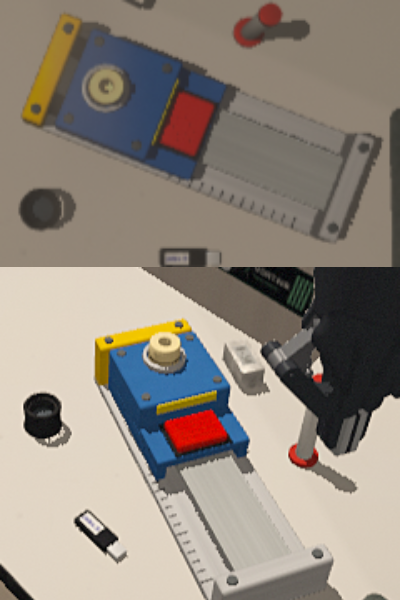

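The carriage is home at the stop, the sample is standing in its nest, and the neighbouring things haven't moved. One check on the button height, then hand in.

```bash
python3 - <<'E'
from h import *
rs=[]
for n,uv in(('top',(343,200)),('scene',(337,270))):
    p=bot.read_camera(n)
    c,s,_=blob(p,(0,120,90),(8,255,255),near=uv,lo2=(172,120,90),hi2=(180,255,255));print(n,c.round(1),s);rs.append(ray(p,c))
b=tri(rs);print(b.round(4),'moved',np.hypot(*(b[:2]-[.5277,-.0456])))
if .046<b[2]<.053: print(bot.hand_in())
E
```

```text
top [340.9 199.9] [328 185  26  31 496]
scene [336.8 268. ] [319 255  37  27 646]
[0.5593 0.0342 0.0491] moved 0.08583323928047623
the job is handed in; nothing more can be done
None
```

The job is handed in, result not yet reported: I kept the button down all the way while the stage slid about 86 mm and stalled against the end stop. The button then came back up (measured at 49 mm, same as at the start), the sample is still standing in its nest, and nothing around the stage looked disturbed.

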